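# Screw down the loose foot of a stone stand and lock it

### The job

The stone stand rocks because its screw foot at the front right corner hangs in the air: turn the black handwheel clockwise by its blue grip until the foot rests on the cork pad below and takes roughly a kilogram of load, no more, so that the stand is not jacked up, and let go of the wheel. Then swing the red lever fully over to its stop, away from the robot, to lock it. Leave the stand and everything on and around it where it is.

Things in the scene. Friction and masses are not known exactly. Their poses are not given: they have to be found in the camera images.
- stand: Loose low stand: pale stone slab 240 x 300 x 30 mm, about 7 kg, top 58 mm above the worktop. Origin under the slab's centre at worktop level; x to its rear, y to its left, z up. Fixed feet at x, y (90, 125), (90, -125), (-90, 50) mm; screw foot axis at (-85, -110). Jar at its rear left, tin at its rear right. Pressing the wheel down or pulling it up by more than about 20 N tips it.
- wheel_grip (a point): Centre of the blue upright grip post of the handwheel: 15 mm in diameter, 40 mm high, 38 mm from the wheel's axis; centre 115 mm above the worktop at the start, the wheel's top face 20 mm below it. Turning clockwise takes a steady 1 to 3 N of push at the post while the foot is free, then 0.3 to 0.8 N more per N of foot load (3 to 8 N more at 1 kg; the lower values at rest).
- wheel_center (a point): Point on the upright axis of the black handwheel (94 mm across, 11 mm thick), level with the grip post's centre. Clockwise turning from above drives wheel, spindle and foot down together, 26 mm a turn (4.14 mm per rad); the wheel stays where it is left. 1.0 to 2.6 rad are needed.
- foot: Round rubber foot, 60 mm across, on the spindle's lower end (the pose is that of its rigid hub, whatever the load); origin at the centre of its unloaded underside, 16 mm above the worktop at the start. The sole is springy: 10 N per mm. Below it a cork pad, 84 mm across, fixed on the worktop, top 7 to 12 mm above the worktop (not measured, different each time).
- lever_post (a point): Centre of the upright grip of the red locking lever: post 15 mm in diameter and 36 mm high (centre 92 mm, top 106 mm above the worktop), 70 mm from the lever's pivot; a 9 mm thick flat arm (69.5 to 78.5 mm above the worktop) joins it to the pivot.
- lever_pivot (a point): Point on the upright axis of the red lever, at the height of the post's centre, 90 mm to the left of the screw foot's axis (stand frame x -85, y -20 mm).
- lock_lever (a joint): Angle of the red lever: 0 points to the stand's left (+y of the stand), grows clockwise seen from above; at 1.40 rad it meets its stop and points nearly to the stand's rear. Friction about 0.1 N m (1.5 N at the post); it stays where it is left.
- glass_jar: Closed jar with a dark lid, 84 mm wide, 140 mm high, loose on the stand's rear left; origin at the centre of its underside. Bystander.
- tin: Food tin, 75 mm wide, 58 mm high, loose on the stand's rear right; origin at the centre of its underside. Bystander.
- tall_tin: Tall food tin, 76 mm wide, 110 mm high, on the worktop to the left of the stand; origin at the centre of its underside. Bystander.
- spice_jar: Spice jar with a red cap, 45 mm wide, 106 mm high, on the worktop to the left of the stand; origin at the centre of its underside. Bystander.

How it is judged:
By the outcome, as a careful person would: the job done as asked, in the order asked, and still so for the second after the job is handed in, with the robot touching nothing.
It also fails if it takes over 67 s, if anything falls off the work surface, if the arm or the gripper's body presses on something with over 40 N, if the wrist force passes 120 N, or if a joint passes its speed limit or range.

### The arm

A 6-joint arm with a two-finger parallel gripper is mounted at the origin on a cart in front of the work surface, level with it; the furniture and walls round the work are solid. World frame = base frame: x ahead of the robot, y to its left, z up, the work surface at z = 0. Lengths are in m, angles in degrees, forces in N, time in s.
With the tool pointing down it reaches from about 0.375 to 0.9 m from the base axis. Payload 3.1 kg.
Tool frame: the origin (TCP) lies between the finger pads; the fingertips stand 19 mm ahead of it and the grasp point (between the pads) is the TCP; z points along the fingers, x is the direction in which the jaws open and shut, and the axes are right-handed (so a half turn about z gives the same grasp; the last joint's range is limited). The gripper opens to 87 mm and grips with 3 to 60 N. Pads are 19 mm wide; open, the fingers measure 117 mm over their backs; the gripper's body (75 mm by 190 mm) begins 51 mm behind the grasp point.
Start: joints at [-77.378, 30.224, 82.088, -0, 67.689, -10.227], TCP at [0.243, -0.576, 0.242] pointing down, gripper open.
Joint ranges: [-176.69, 176.69], [-43.24, 126.21], [12.49, 139.97], [-82, 262], [0, 151.66], [-163.58, 163.58]. Speed limits (degrees/s): [159.86, 159.86, 180, 180, 180, 180].

### API

Orientations are given as a 3x3 rotation matrix whose columns are the frame's x, y, z axes.
In Python, from rig import read_state, capture, camera_info, hand_in, spot_in, silhouettes gives the robot as it stands.
- The arm moves only by the shell command python3 -m jog 'ROWS'. ROWS is text: rows parted by semicolons, each of 7 numbers parted by spaces: the shift along the tool's x, y, z in m, then the turn, a rotation vector about the tool's x, y, z in degrees, then the opening, from 0 (shut) to 1 (fully open). A call has 1 to 8 rows; each row is the pose to reach, as a shift and turn from the pose commanded when the call began, along the tool's axes at that moment; what a row does not reach only later rows make up. A row lasts 1/8 s, in which the tool goes at most 62.5 mm and 10.7 degrees, less where a joint would pass 70% of its speed; a pose out of reach is approached as far as the arm can. A call with a gripper value outside its range is refused whole. The fingers move at their own pace and stop on an object; the grip force is fixed at half the most. Time passes only in rows, so rows that repeat a pose let the fingers close. It gives the time, the measured TCP pose, the force and the opening at its end, in the units of the state.
- read_state(): the state, without advancing time (a new reading comes with each control period).
- capture(name): name is "scene" or "top" or "wrist"; returns (picture, depth): 384x512x3 uint8, red, green, blue; 384x512 float32, m along the optical axis (not along the pixel's ray), 0 where there is no reading.
- camera_info(name): a dict with "vfov" (degrees; the focal length in pixels is half the picture's height over the tangent of half this angle, whatever the lens; pixels are square), "cx", "cy" (the principal point, pixels), "R" (3x3) and "t" (3): a world point X has camera coordinates R X + t; the wrist camera has in their place "tool_from_camera" (4x4, takes a point from camera to tool coordinates, whose origin is the TCP and whose axes are the tool frame's). Camera axes: x right, y down, z forward; pixel columns grow to the right and rows downward; lengths in m; the calibration is good to about 2 mm. A picture is of the moment at which its call begins: read the wrist's pose just before it. camera_info takes no time and is no camera call.
- hand_in(): hands the job in, once; it reports no verdict.
Trained networks look in the newest picture that a camera, given by its name, has taken for a name from the list of things; names that differ only in an ending like _2 or _b are one class to them, and where a whole thing is asked for, a point or a joint stands for the part that bears it (a point fixed in the world has none). Each returns a list of dicts, best first, with "score" (0 to 1); they miss things now and then, are a little off and sometimes report something else, mostly with a low value. They report only what shows in the picture. A call takes as long as a camera call.
- spot_in(label, camera): "centre" ([x, y, z] in m, in world coordinates, good to about 4 mm: the middle of the surface that is visible of it).
- silhouettes(label, camera): "region" (384x512 bool, what is visible of it).
The state is a dict: "time_s": time; "joint_positions": joint angles; "qvel": joint speeds; "tau": joint torques, N m; "position": TCP position; "tcp_rot": TCP orientation; "force": force on the tool from outside, world axes, zero at the start; "moment": the same for the moment, N m; "opening": opening from 0.0 (shut) to 1.0 (fully open).
Only numpy, scipy, OpenCV 4.12 (cv2) and the standard library are available. Lean on these libraries where they do the work, as an engineer would, in place of code of your own. Each camera call takes 0.05 s, during which the arm holds its last target.

## Working session

There is one attempt and no reset: what is moved stays moved. The work goes in short steps, Python scripts to look and compute and a shell command to move; the robot and the scene stay as the last step left them, time stands still between calls to the robot, and variables do not carry over. Pictures are saved under pics/ and viewed, and the job is handed in when it is done.

```bash
ls; mkdir -p pics; python3 - <<'E'
from rig import *
import cv2,numpy as np
s=read_state(); print({k:np.round(v,3).tolist() for k,v in s.items()})
for c in ["scene","top"]:
    p,d=capture(c); cv2.imwrite(f"pics/{c}0.png",p[:,:,::-1])
    print(c,camera_info(c))
    for l in ["wheel_grip","wheel_center","foot","lever_post","lever_pivot","stand","glass_jar","tin","tall_tin","spice_jar"]:
        r=spot_in(l,c); print(l,[(np.round(x["centre"],3).tolist(),round(x["score"],2)) for x in r[:2]])
print(read_state()["time_s"])
E
```

```text
pics
{'time_s': 0.0, 'joint_positions': [-77.38, 30.277, 82.155, -0.0, 67.689, -10.227], 'qvel': [0.101, -0.035, -0.062, 0.008, 0.021, 0.079], 'tau': [-0.003, -44.005, -17.659, 0.063, 0.058, -0.0], 'position': [0.243, -0.575, 0.241], 'tcp_rot': [[0.388, -0.922, -0.0], [-0.922, -0.388, 0.002], [-0.002, -0.0, -1.0]], 'force': [0.086, 0.367, 0.083], 'moment': [-0.026, 0.034, -0.04], 'opening': 0.998}
scene {'vfov': 46.9963170660731, 'cx': 252.29690144351994, 'cy': 195.6771509065075, 'R': array([[ 9.88534076e-01,  1.50996279e-01, -7.10090455e-04],
       [ 1.26568337e-01, -8.31156816e-01, -5.41441412e-01],
       [-8.23458352e-02,  5.35143411e-01, -8.40738183e-01]]), 't': array([-0.53295079,  0.07487313,  1.0418638 ])}
wheel_grip [([0.463, -0.144, 0.093], 0.66)]
wheel_center [([0.461, -0.145, 0.097], 0.68), ([0.468, -0.022, 0.08], 0.2)]
foot [([0.427, 0.261, 0.077], 0.41)]
lever_post [([0.474, -0.021, 0.085], 0.68)]
lever_pivot [([0.516, -0.063, 0.059], 0.9)]
stand [([0.52, -0.062, 0.054], 0.81)]
glass_jar [([0.468, -0.14, 0.096], 0.7), ([0.603, 0.023, 0.188], 0.65)]
tin [([0.613, -0.122, 0.111], 0.79)]
tall_tin [([0.503, 0.268, 0.097], 0.63)]
spice_jar [([0.424, 0.258, 0.08], 0.93)]
top {'vfov': 50.544462306425544, 'cx': 250.26235261659062, 'cy': 190.94460829092347, 'R': array([[ 1.73010704e-02, -9.99850323e-01, -6.34778803e-05],
       [-9.86569847e-01, -1.70609563e-02, -1.62446487e-01],
       [ 1.62421090e-01,  2.87312348e-03, -9.86717353e-01]]), 't': array([0.0872911 , 0.55599544, 0.86056539])}
wheel_grip [([0.459, -0.136, 0.095], 0.72)]
wheel_center [([0.461, -0.143, 0.096], 0.94)]
foot [([0.459, -0.142, 0.095], 0.48)]
lever_post [([0.471, -0.024, 0.079], 0.82)]
lever_pivot [([0.522, -0.047, 0.06], 0.69)]
stand [([0.52, -0.041, 0.058], 0.83)]
glass_jar [([0.596, 0.057, 0.2], 0.73)]
tin [([0.616, -0.112, 0.114], 0.69)]
tall_tin [([0.499, 0.289, 0.106], 0.86)]
spice_jar [([0.418, 0.266, 0.1], 0.83)]
1.1
```

View pics/scene0.png

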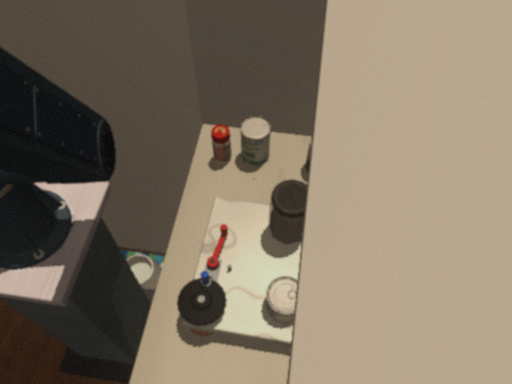

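View pics/top0.png

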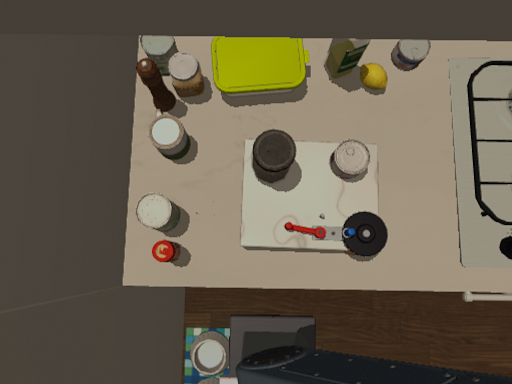

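```bash
cat > h.py <<'E'
from rig import *
import cv2,numpy as np
def K(c):
    i=camera_info(c); f=192/np.tan(np.radians(i["vfov"]/2)); return i,f
def ray_z(c,u,v,z):
    i,f=K(c); R=np.array(i["R"]);t=np.array(i["t"])
    d=R.T@np.array([(u-i["cx"])/f,(v-i["cy"])/f,1]); o=-R.T@t
    return o+d*(z-o[2])/d[2]
def cloud(c,depth,T=None):
    i,f=K(c); v,u=np.mgrid[:384,:512]
    P=np.stack([(u-i["cx"])/f*depth,(v-i["cy"])/f*depth,depth],-1)
    if T is None: 
        R=np.array(i["R"]);t=np.array(i["t"]); return (P-t)@R
    tc=np.array(i["tool_from_camera"]); P=P@tc[:3,:3].T+tc[:3,3]
    return P@T[0].T+T[1]
E
python3 - <<'E'
from h import *
for c in ["top","scene"]:
    p,d=capture(c); X=cloud(c,d); ok=d>0
    hsv=cv2.cvtColor(p,cv2.COLOR_RGB2HSV); H,S,V=hsv[...,0],hsv[...,1],hsv[...,2]
    reg=ok&(X[...,0]>.38)&(X[...,0]<.7)&(X[...,1]>-.25)&(X[...,1]<.2)
    blue=reg&(H>100)&(H<130)&(S>120); red=reg&((H<6)|(H>174))&(S>150)&(V>60)
    for n,m in(("blue",blue),("red",red)):
        vu=np.argwhere(m); print(c,n,len(vu)); 
        if n=="blue":
            for v,u in vu: print(u,v,np.round(X[v,u],3),p[v,u])
        else:
            for a,b in ((.03,.07),(.07,.083),(.083,.115)):
                q=X[m&(X[...,2]>a)&(X[...,2]<b)]; print(a,len(q),q.mean(0).round(3) if len(q) else 0,q.min(0).round(3) if len(q) else 0,q.max(0).round(3) if len(q) else 0)
    # wheel
    m=reg&(X[...,2]>.086)&(X[...,2]<.105)&(X[...,0]<.54)&(X[...,1]<-.06)&(V<90)
    q=X[m].astype(np.float32); 
    (cx,cy),r=cv2.minEnclosingCircle(q[:,:2].copy()); print("wheel",len(q),cx,cy,r,q[:,2].mean(), np.median(q,0))
    # slab
    m=reg&(abs(X[...,2]-.058)<.008)&(V>100)
    q=X[m&(X[...,2]>.05)]; print("slab z",np.median(q[:,2])); 
    print(cv2.minAreaRect(q[:,:2].astype(np.float32)))
    big=ok&(X[...,2]>.3); q=X[big]; print("high",len(q), np.percentile(q,[1,50,99],axis=0).round(2) if len(q) else 0)
    x0,y0=(140+150,180) if c=="top" else (160,190)
    cv2.imwrite(f"pics/{c}z.png",cv2.resize(p[y0-0:y0+90,x0-30:x0+90,::-1],None,fx=6,fy=6,interpolation=cv2.INTER_CUBIC))
E
```

```text
top blue 67
349 228 [ 0.469 -0.1    0.132] [22 41 78]
350 228 [ 0.469 -0.102  0.134] [ 25  58 109]
351 228 [ 0.469 -0.104  0.133] [ 28  65 122]
352 228 [ 0.469 -0.106  0.135] [ 27  61 114]
353 228 [ 0.469 -0.108  0.133] [33 49 84]
349 229 [ 0.467 -0.1    0.135] [ 31  77 137]
351 229 [ 0.467 -0.103  0.136] [ 31  83 149]
352 229 [ 0.467 -0.106  0.134] [ 26  78 145]
353 229 [ 0.467 -0.107  0.135] [ 28  69 128]
354 229 [ 0.467 -0.109  0.136] [34 49 83]
346 230 [ 0.466 -0.098  0.115] [ 0 25 61]
347 230 [ 0.465 -0.098  0.127] [ 4 32 68]
348 230 [ 0.465 -0.098  0.131] [ 23  61 111]
349 230 [ 0.465 -0.1    0.133] [ 46  96 159]
350 230 [ 0.465 -0.102  0.133] [ 43  92 154]
351 230 [ 0.465 -0.104  0.134] [ 31  82 147]
352 230 [ 0.465 -0.106  0.134] [ 28  80 145]
353 230 [ 0.465 -0.108  0.134] [ 27  77 143]
354 230 [ 0.465 -0.109  0.136] [ 26  65 122]
345 231 [ 0.464 -0.097  0.113] [ 2 25 61]
346 231 [ 0.464 -0.097  0.119] [ 7 30 63]
347 231 [ 0.463 -0.097  0.13 ] [12 39 79]
348 231 [ 0.463 -0.098  0.133] [ 35  76 131]
349 231 [ 0.463 -0.1    0.134] [ 53 102 162]
350 231 [ 0.463 -0.101  0.135] [
[... 3512 characters left out ...]
0.111  0.135] [ 40  57 102]
205 277 [ 0.466 -0.11   0.134] [38 56 97]
206 277 [ 0.468 -0.11   0.133] [41 51 83]
203 278 [ 0.462 -0.112  0.132] [37 45 72]
204 278 [ 0.464 -0.111  0.129] [35 42 69]
scene red 232
0.03 0 0 0 0
0.07 190 [ 0.468 -0.033  0.079] [ 0.454 -0.064  0.071] [0.479 0.011 0.083]
0.083 42 [0.475 0.01  0.1  ] [ 0.457 -0.051  0.083] [0.481 0.021 0.11 ]
wheel 1670 0.46246975660324097 -0.14385491609573364 0.046660829335451126 0.09599126 [ 0.46374226 -0.14884722  0.09546775]
slab z 0.05814129432188312
((0.5350732803344727, -0.03456927835941315), (0.3028838038444519, 0.21355116367340088), 89.84777069091797)
high 97241 [[ 0.07 -0.36  0.31]
 [ 0.67 -0.19  0.64]
 [ 0.78  0.39  0.65]]
```

```bash
python3 - <<'E'
from h import *
for c in ["top","scene"]:
    p,d=capture(c); X=cloud(c,d).reshape(-1,3)[d.ravel()>0]
    q=X[(X[:,2]>.185)&(X[:,2]<.21)&(X[:,0]>.52)&(X[:,0]<.68)&(X[:,1]>-.05)&(X[:,1]<.12)]
    print("jar",cv2.minEnclosingCircle(q[:,:2].astype(np.float32)),q[:,2].mean())
    q=X[(X[:,2]>.1)&(X[:,2]<.125)&(X[:,0]>.54)&(X[:,0]<.68)&(X[:,1]<-.05)&(X[:,1]>-.18)]
    print("tin",cv2.minEnclosingCircle(q[:,:2].astype(np.float32)),q[:,2].mean())
    q=X[(X[:,2]>.09)&(X[:,2]<.15)&(np.hypot(X[:,0]-.462,X[:,1]+.1427)<.02)]
    print("hub",np.percentile(q[:,2],[5,50,95,100]).round(4))
    q=X[X[:,2]>.24]; g=np.floor(q/np.array([.08,.1,.08])).astype(int)
    u,n=np.unique(g,axis=0,return_counts=True)
    for a,b in zip(u,n):
        if b>60: print((a*[.08,.1,.08]).round(2),b,end=' | ')
    print()
E
```

```text
jar ((0.6094093918800354, 0.053078360855579376), 0.041643138974905014) 0.1976769815142789
tin ((0.6214583516120911, -0.11365265399217606), 0.03815549239516258) 0.1127618633759125
hub [0.0966 0.1014 0.1042 0.1058]
[0.16 0.1  0.24] 83 | [0.16 0.3  0.24] 419 | [0.16 0.3  0.32] 107 | [ 0.24 -0.2   0.4 ] 79 | [ 0.24 -0.2   0.48] 822 | [ 0.24 -0.1   0.24] 88 | [ 0.24 -0.1   0.32] 595 | [ 0.24 -0.1   0.4 ] 1657 | [ 0.24 -0.1   0.48] 684 | [0.24 0.   0.24] 903 | [0.24 0.   0.32] 1279 | [0.24 0.   0.4 ] 439 | [0.24 0.1  0.24] 107 | [0.24 0.3  0.24] 1227 | [0.24 0.3  0.32] 1814 | [0.24 0.3  0.4 ] 1089 | [0.32 0.3  0.24] 1153 | [0.32 0.3  0.32] 1716 | [0.32 0.3  0.4 ] 1702 | [0.4  0.3  0.24] 1103 | [0.4  0.3  0.32] 1594 | [0.4 0.3 0.4] 2112 | [0.48 0.3  0.24] 1029 | [0.48 0.3  0.32] 1503 | [0.48 0.3  0.4 ] 2306 | [0.48 0.3  0.48] 208 | [ 0.56 -0.2   0.56] 422 | [ 0.56 -0.2   0.64] 103 | [ 0.56 -0.1   0.56] 2118 | [ 0.56 -0.1   0.64] 2864 | [0.56 0.   0.56] 2093 | [0.56 0.   0.64] 2615 | [0.56 0.1  0.56] 2106 | [0.56 0.1  0.64] 2341 | [0.56 0.2  0.56] 2135 | [0.56 0.2  0.64] 1903 | [0.56 0.3  0.
[... 1067 characters left out ...]
.3  0.24] 1027 | [0.24 0.3  0.32] 699 | [0.32 0.3  0.24] 1043 | [0.32 0.3  0.32] 843 | [0.4  0.3  0.24] 1078 | [0.4  0.3  0.32] 993 | [0.48 0.3  0.24] 1087 | [0.48 0.3  0.32] 1168 | [ 0.56 -0.4   0.56] 116 | [ 0.56 -0.4   0.64] 4142 | [ 0.56 -0.3   0.56] 119 | [ 0.56 -0.3   0.64] 4148 | [ 0.56 -0.2   0.56] 75 | [ 0.56 -0.2   0.64] 2592 | [ 0.56 -0.1   0.64] 1714 | [0.56 0.   0.64] 96 | [0.56 0.3  0.24] 987 | [0.56 0.3  0.32] 1113 | [ 0.64 -0.4   0.64] 12332 | [ 0.64 -0.3   0.64] 14379 | [ 0.64 -0.2   0.64] 8875 | [ 0.64 -0.1   0.64] 5870 | [0.64 0.   0.64] 688 | [ 0.72 -0.4   0.64] 3543 | [ 0.72 -0.3   0.64] 7029 | [ 0.72 -0.2   0.64] 6168 | [ 0.72 -0.1   0.64] 5270 | [0.72 0.   0.64] 1284 |
```

View pics/topz.png

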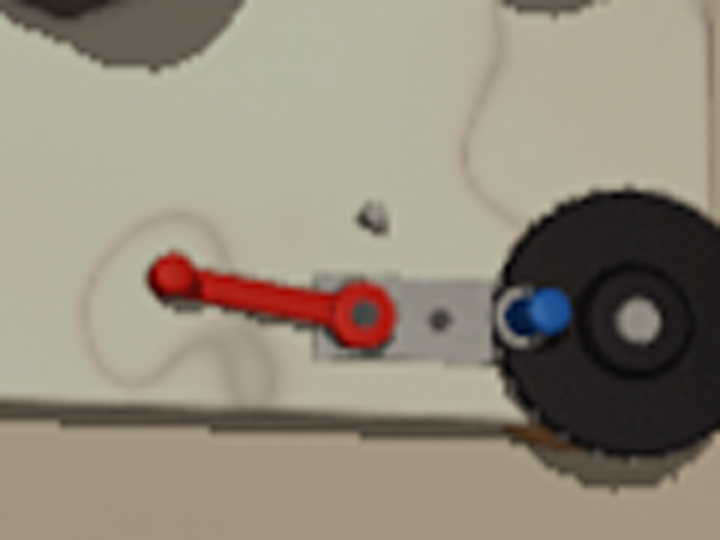

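```bash
python3 -m jog '-0.351 -0.386 0.03 0 0 -65.7 0.37;-0.351 -0.386 0.03 0 0 -65.7 0.37;-0.351 -0.386 0.03 0 0 -65.7 0.37;-0.351 -0.386 0.03 0 0 -65.7 0.37;-0.351 -0.386 0.03 0 0 -65.7 0.37;-0.351 -0.386 0.03 0 0 -65.7 0.37;-0.351 -0.386 0.03 0 0 -65.7 0.37;-0.351 -0.386 0.03 0 0 -65.7 0.37'
```

```text
time_s: 2.3
position: [0.4536, -0.1214, 0.2131]
tcp_rot: [[1.0, -0.025, 0.001], [-0.025, -1.0, -0.001], [0.001, 0.001, -1.0]]
force: [0.0, -0.5, 0.5]
opening: 0.378
```

```bash
python3 - <<'E'
from h import *
s=read_state(); print({k:np.round(v,4).tolist() for k,v in s.items()})
E
```

```text
{'time_s': 2.3, 'joint_positions': [-28.6568, 20.7678, 105.6665, -0.0002, 53.4838, -27.1958], 'qvel': [62.6187, 6.7991, -6.1334, 0.0743, -1.826, 62.2495], 'tau': [-3.8466, -33.8066, -11.9564, 0.0383, 0.3454, -0.7576], 'position': [0.4536, -0.1214, 0.2131], 'tcp_rot': [[0.9997, -0.0255, 0.0013], [-0.0255, -0.9997, -0.0007], [0.0013, 0.0007, -1.0]], 'force': [0.0324, -0.4767, 0.4762], 'moment': [-0.1114, -0.1127, -0.008], 'opening': 0.3778}
```

```bash
python3 -m jog '0 0 0 0 0 0 0.37;0 0 0 0 0 0 0.37;0 0 0 0 0 0 0.37'; python3 - <<'E'
from h import *
s=read_state(); print(np.round(s["position"],4),np.round(s["force"],2),np.round(s["qvel"],2))
p,d=capture("wrist"); cv2.imwrite("pics/w1.png",p[:,:,::-1])
X=cloud("wrist",d,(np.array(s["tcp_rot"]),np.array(s["position"])))
hsv=cv2.cvtColor(p,cv2.COLOR_RGB2HSV); H,S,V=hsv[...,0],hsv[...,1],hsv[...,2]
m=(d>0)&(H>100)&(H<130)&(S>120)&(X[...,2]>.128)&(X[...,2]<.142); q=X[m]
print("blue",len(q),q.min(0).round(4),q.max(0).round(4),cv2.minEnclosingCircle(q[:,:2].astype(np.float32)))
m=(d>0)&(V<90)&(X[...,2]>.088)&(X[...,2]<.1)&(np.hypot(X[...,0]-.462,X[...,1]+.143)<.06); q=X[m]
print("wheel",cv2.minEnclosingCircle(q[:,:2].astype(np.float32)),q[:,2].mean())
E
```

```text
time_s: 2.68
position: [0.4525, -0.1245, 0.213]
tcp_rot: [[1.0, -0.028, 0.0], [-0.028, -1.0, -0.001], [0.0, 0.001, -1.0]]
force: [1.1, -0.7, 0.6]
opening: 0.373
[ 0.4525 -0.1245  0.213 ] [ 1.09 -0.67  0.61] [-0.65  0.06  0.08  0.14 -0.04  0.19]
blue 292 [ 0.4549 -0.1096  0.1287] [ 0.4686 -0.0953  0.1359] ((0.4618028700351715, -0.1028294563293457), 0.007657804060727358)
wheel ((0.4608442783355713, -0.14077240228652954), 0.047896720468997955) 0.09442322768474866
```

View pics/w1.png

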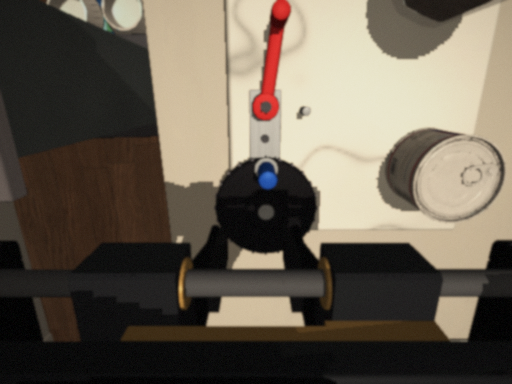

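```bash
python3 -m jog '0.009 -0.023 0.03 0 0 0 0.37;0.009 -0.023 0.05 0 0 0 0.37;0.009 -0.023 0.07 0 0 0 0.37;0.009 -0.023 0.085 0 0 0 0.37;0.009 -0.023 0.095 0 0 0 0.37;0.009 -0.023 0.095 0 0 0 0.37;0.009 -0.023 0.095 0 0 0 0.37'; python3 - <<'E'
from h import *
for i in range(3):
  s=read_state(); print(s["time_s"],np.round(s["position"],4),np.round(s["force"],2),np.round(s["moment"],3))
  capture("top")
p,d=capture("wrist"); cv2.imwrite("pics/w2.png",p[:,:,::-1])
E
```

```text
time_s: 3.6
position: [0.4625, -0.1008, 0.1182]
tcp_rot: [[1.0, -0.026, 0.001], [-0.026, -1.0, -0.0], [0.001, 0.0, -1.0]]
force: [-0.0, -0.5, -0.2]
opening: 0.368
3.6 [ 0.4625 -0.1008  0.1182] [-0.05 -0.47 -0.25] [ 0.01  -0.091  0.01 ]
3.65 [ 0.4626 -0.1007  0.1184] [-0.36 -0.5  -0.06] [-0.045 -0.109  0.009]
3.7 [ 0.4626 -0.1006  0.1184] [-0.61 -0.42  0.5 ] [-0.006 -0.124  0.046]
```

View pics/w2.png

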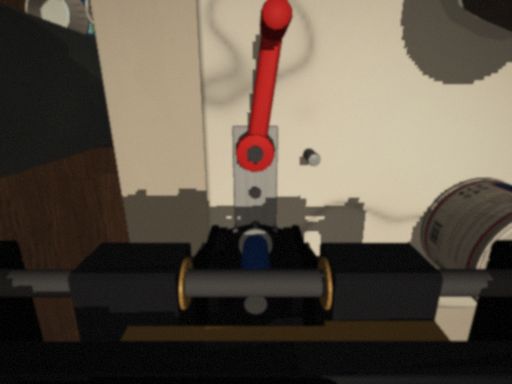

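```bash
cat > arc.py <<'E'
import numpy as np,sys
# centre c in tool frame, start shift s, phis
def rows(c,s,phis,z0=0):
    for f in phis:
        R=np.array([[np.cos(f),-np.sin(f)],[np.sin(f),np.cos(f)]])
        p=np.array(c)+R@(np.array(s)-c); print("%.4f %.4f %.4f 0 0 %.2f"%(p[0],p[1],z0+.00414*f,np.degrees(f)))
E
python3 -c "
from arc import *
rows((0,.0416),(.008,0),np.arange(0,.71,.1))"
```

```text
0.0080 0.0000 0.0000 0 0 0.00
0.0121 0.0010 0.0004 0 0 5.73
0.0161 0.0024 0.0008 0 0 11.46
0.0199 0.0042 0.0012 0 0 17.19
0.0236 0.0064 0.0017 0 0 22.92
0.0270 0.0089 0.0021 0 0 28.65
0.0301 0.0118 0.0025 0 0 34.38
0.0329 0.0149 0.0029 0 0 40.11
```

```bash
python3 -m jog '0.008 0 0 0 0 0 0.37;0.0121 0.001 0.0004 0 0 5.73 0.37;0.0161 0.0024 0.0008 0 0 11.46 0.37;0.0199 0.0042 0.0012 0 0 17.19 0.37;0.0236 0.0064 0.0017 0 0 22.92 0.37;0.0270 0.0089 0.0021 0 0 28.65 0.37;0.0301 0.0118 0.0025 0 0 34.38 0.37'; cat > st.py <<'E'
from h import *
C=np.array([.4617,-.1422])
def st():
    s=read_state(); R=np.array(s["tcp_rot"]); F=np.array(s["force"]); P=np.array(s["position"])
    c=R.T@np.r_[C-P[:2],0]; 
    b=np.degrees(np.arctan2(R[1,0],R[0,0]))
    # pad at x=-half opening: post angle
    print("t",round(s["time_s"],2),"pos",P.round(4),"bear",b.round(2),"Ft(tool)",(R.T@F).round(2),"Mz",np.round(s["moment"][2],3),"c_tool",c[:2].round(4),"op",round(s["opening"],3), "spd",np.abs(s["qvel"]).max().round(1))
if __name__=="__main__":
    st()
E
python3 st.py
```

```text
time_s: 4.68
position: [0.4917, -0.1122, 0.1153]
tcp_rot: [[0.809, -0.588, -0.002], [-0.588, -0.809, 0.001], [-0.002, 0.0, -1.0]]
force: [-1.1, 1.1, 1.4]
opening: 0.37
t 4.67 pos [ 0.4917 -0.1122  0.1153] bear -36.01 Ft(tool) [-1.58 -0.26 -1.38] Mz 0.003 c_tool [-0.0066  0.0419] op 0.37 spd 44.1
```

```bash
python3 -c "
from arc import *
rows((-.008,.0416),(0,0),np.arange(.05,.36,.05))"
```

```text
0.0021 0.0005 0.0002 0 0 2.86
0.0041 0.0010 0.0004 0 0 5.73
0.0061 0.0017 0.0006 0 0 8.59
0.0081 0.0024 0.0008 0 0 11.46
0.0100 0.0033 0.0010 0 0 14.32
0.0119 0.0042 0.0012 0 0 17.19
0.0138 0.0053 0.0014 0 0 20.05
```

```bash
python3 -m jog '0.0021 0.0005 0.0002 0 0 2.86 0.37;0.0041 0.001 0.0004 0 0 5.73 0.37;0.0061 0.0017 0.0006 0 0 8.59 0.37;0.0081 0.0024 0.0008 0 0 11.46 0.37'; python3 st.py;python3 -m jog '0.0021 0.0005 0.0002 0 0 2.86 0.37;0.0041 0.001 0.0004 0 0 5.73 0.37'; python3 st.py; python3 - <<'E'
from h import *
s=read_state();p,d=capture("scene"); cv2.imwrite("pics/s3.png",cv2.resize(p[240:360,150:310,::-1],None,fx=5,fy=5,interpolation=cv2.INTER_CUBIC))
E
```

```text
time_s: 5.18
position: [0.4969, -0.1188, 0.1145]
tcp_rot: [[0.677, -0.736, -0.002], [-0.736, -0.677, 0.001], [-0.002, 0.0, -1.0]]
force: [-1.4, 0.5, 0.3]
opening: 0.37
t 5.17 pos [ 0.4969 -0.1188  0.1145] bear -47.38 Ft(tool) [-1.33  0.72 -0.32] Mz 0.005 c_tool [-0.0066  0.0418] op 0.37 spd 21.9
time_s: 5.42
position: [0.499, -0.1224, 0.1141]
tcp_rot: [[0.6, -0.8, -0.001], [-0.8, -0.6, 0.001], [-0.002, 0.0, -1.0]]
force: [-0.8, 2.0, 1.4]
opening: 0.371
t 5.42 pos [ 0.499  -0.1224  0.1141] bear -53.11 Ft(tool) [-2.03 -0.56 -1.35] Mz -0.03 c_tool [-0.0066  0.0417] op 0.371 spd 21.6
```

View pics/s3.png

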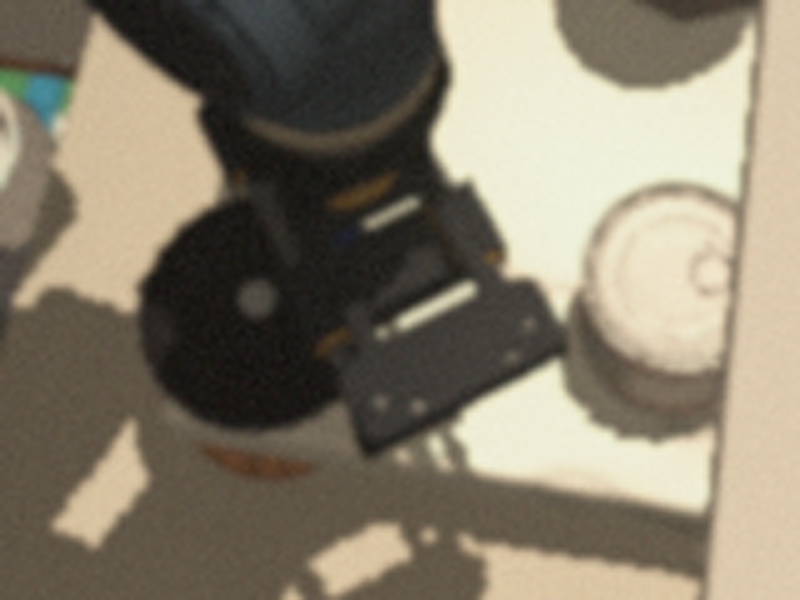

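```bash
python3 -m jog '0.0021 0.0005 0.0002 0 0 2.86 0.37;0.0041 0.001 0.0004 0 0 5.73 0.37'>/dev/null; python3 st.py;python3 -m jog '0.0021 0.0005 0.0002 0 0 2.86 0.37;0.0041 0.001 0.0004 0 0 5.73 0.37'>/dev/null; python3 st.py
```

```text
t 5.72 pos [ 0.5008 -0.1263  0.1137] bear -58.8 Ft(tool) [-2.16 -0.06 -0.48] Mz -0.077 c_tool [-0.0067  0.0417] op 0.366 spd 21.6
t 5.97 pos [ 0.5022 -0.1304  0.1133] bear -64.54 Ft(tool) [-2.45  1.01  0.36] Mz -0.018 c_tool [-0.0067  0.0416] op 0.371 spd 21.4
```

```bash
python3 -m jog '0.0021 0.0005 0.0002 0 0 2.86 0.37'>/dev/null; python3 st.py;python3 -m jog '0.0021 0.0005 0.0002 0 0 2.86 0.37'>/dev/null; python3 st.py
```

```text
t 6.1 pos [ 0.5027 -0.1325  0.1131] bear -67.4 Ft(tool) [-3.24 -1.28  0.16] Mz 0.064 c_tool [-0.0068  0.0416] op 0.367 spd 21.1
t 6.22 pos [ 0.5031 -0.1346  0.1129] bear -70.27 Ft(tool) [-1.07 -0.5   0.55] Mz -0.033 c_tool [-0.0068  0.0416] op 0.369 spd 21.2
```

```bash
cat > av.py <<'E'
from h import *
import sys
N=int(sys.argv[1]) if len(sys.argv)>1 else 5
C=np.array([.4617,-.1422]); A=[];ps=[]
for i in range(N):
    capture("wrist"); s=read_state(); R=np.array(s["tcp_rot"]); A.append(np.r_[R.T@np.array(s["force"]),s["moment"][2]])
A=np.array(A); P=np.array(s["position"]); b=np.degrees(np.arctan2(R[1,0],R[0,0]))
print("t",round(s["time_s"],2),"ang",round(np.radians(-1.5-b),3),"F",A.mean(0).round(2),"sd",A.std(0).round(2),"z",P[2].round(4),"c",(R.T@np.r_[C-P[:2],0])[:2].round(4))
E
python3 av.py 8; python3 -m jog '0.0021 0.0005 0.0002 0 0 2.86 0.37'>/dev/null; python3 av.py;python3 -m jog '0.0021 0.0005 0.0002 0 0 2.86 0.37'>/dev/null; python3 av.py
```

```text
t 6.62 ang 1.199 F [-2.31 -1.47  0.61 -0.02] sd [0.52 0.74 0.54 0.03] z 0.1129 c [-0.0073  0.0414]
t 7.0 ang 1.248 F [-1.58 -1.36  0.37 -0.02] sd [0.43 0.6  0.46 0.03] z 0.1128 c [-0.0077  0.0411]
t 7.38 ang 1.298 F [-1.61 -0.99  0.7  -0.02] sd [0.63 0.56 0.61 0.03] z 0.1126 c [-0.0078  0.041 ]
```

```bash
python3 -m jog '0.0021 0.0005 0.0002 0 0 2.86 0.37'>/dev/null; python3 av.py;python3 -m jog '0.0021 0.0005 0.0002 0 0 2.86 0.37'>/dev/null; python3 av.py; python3 -m jog '0.0021 0.0005 0.0002 0 0 2.86 0.37'>/dev/null; python3 av.py
```

```text
t 7.75 ang 1.348 F [-1.53 -0.9   0.28 -0.02] sd [0.59 0.33 0.28 0.02] z 0.1124 c [-0.0078  0.041 ]
t 8.12 ang 1.398 F [-1.67 -1.45  0.37 -0.04] sd [0.37 0.7  0.74 0.03] z 0.1122 c [-0.0079  0.041 ]
t 8.5 ang 1.448 F [-2.13 -0.99  0.34 -0.04] sd [0.27 0.76 0.15 0.02] z 0.112 c [-0.0079  0.0409]
```

```bash
python3 -m jog '0.0021 0.0005 0.0002 0 0 2.86 0.37'>/dev/null; python3 av.py;python3 -m jog '0.0021 0.0005 0.0002 0 0 2.86 0.37'>/dev/null; python3 av.py
```

```text
t 8.88 ang 1.498 F [-2.33 -1.3  -0.25 -0.05] sd [0.4  0.48 0.42 0.03] z 0.1118 c [-0.0078  0.0409]
t 9.25 ang 1.548 F [-3.37 -1.76  0.05 -0.03] sd [0.34 0.54 0.42 0.02] z 0.1116 c [-0.0079  0.0408]
```

```bash
python3 -m jog '0.0021 0.0005 0.0002 0 0 2.86 0.37'>/dev/null; python3 av.py 8
```

```text
t 9.78 ang 1.598 F [-4.07 -1.97 -0.18 -0.05] sd [0.27 0.58 0.36 0.02] z 0.1114 c [-0.008   0.0408]
```

```bash
python3 -m jog '0.0021 0.0005 0.0002 0 0 2.86 0.37'>/dev/null; python3 av.py 8
```

```text
t 10.3 ang 1.648 F [-4.47 -1.87 -0.79 -0.06] sd [0.23 0.49 0.38 0.03] z 0.1112 c [-0.0081  0.0407]
```

```bash
python3 -m jog '0.0014 0.0003 0.0001 0 0 2 0.37'>/dev/null; python3 av.py 12
```

```text
t 11.03 ang 1.683 F [-5.61 -1.96 -0.35 -0.06] sd [0.35 0.37 0.43 0.03] z 0.1111 c [-0.0078  0.0407]
```

```bash
python3 -m jog '-0.003 0 0 0 0 0 0.37;-0.007 -0.001 0 0 0 0 0.37;-0.007 -0.001 0 0 0 0 0.37'; python3 av.py 4; python3 -m jog '0 0 -0.02 0 0 0 0.37;0 0 -0.05 0 0 0 0.37;0 0 -0.09 0 0 0 0.37;0 0 -0.12 0 0 0 0.37;0 0 -0.12 0 0 0 0.37'; python3 av.py 2; python3 - <<'E'
from h import *
s=read_state();p,d=capture("wrist"); cv2.imwrite("pics/w4.png",p[:,:,::-1])
X=cloud("wrist",d,(np.array(s["tcp_rot"]),np.array(s["position"])))
hsv=cv2.cvtColor(p,cv2.COLOR_RGB2HSV); H,S,V=hsv[...,0],hsv[...,1],hsv[...,2]
m=(d>0)&(H>100)&(H<130)&(S>120)&(X[...,2]>.118)&(X[...,2]<.142); q=X[m]
print(len(q), q[:,2].max() if len(q) else 0, cv2.minEnclosingCircle(q[:,:2].astype(np.float32)) if len(q) else 0)
m=(d>0)&(V<90)&(X[...,2]>.08)&(X[...,2]<.1)&(np.hypot(X[...,0]-.462,X[...,1]+.143)<.06); q=X[m]
print("wheel",cv2.minEnclosingCircle(q[:,:2].astype(np.float32)),np.median(q[:,2]))
E
```

```text
time_s: 11.4
position: [0.5027, -0.1492, 0.111]
tcp_rot: [[-0.137, -0.991, -0.0], [-0.991, 0.137, -0.001], [0.001, 0.0, -1.0]]
force: [-0.4, 0.5, -0.9]
opening: 0.369
t 11.6 ang 1.683 F [-0.32 -0.13 -0.15 -0.03] sd [0.54 0.37 0.12 0.02] z 0.1111 c [-0.0014  0.0417]
time_s: 12.22
position: [0.5042, -0.15, 0.2334]
tcp_rot: [[-0.138, -0.99, 0.005], [-0.99, 0.138, -0.003], [0.002, -0.006, -1.0]]
force: [0.9, -0.2, 0.3]
opening: 0.371
t 12.32 ang 1.683 F [-0.07 -0.48  0.21 -0.05] sd [0.04 0.65 0.25 0.01] z 0.2307 c [-0.0011  0.0412]
251 0.12897197274890876 ((0.49980422854423523, -0.14589616656303406), 0.007360239513218403)
wheel ((0.46196362376213074, -0.14094139635562897), 0.04794594645500183) 0.08764481363410634
```

View pics/w4.png

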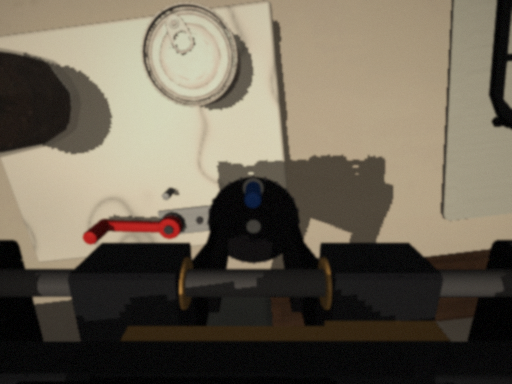

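```bash
python3 - <<'E'
from h import *
print(ray_z("top",288.5,225,.106), "pivot~",ray_z("top",320.8,232.3,.0785))
for c in ["wrist","top","scene"]:
    s=read_state();p,d=capture(c)
    X=cloud(c,d,(np.array(s["tcp_rot"]),np.array(s["position"])) if c=="wrist" else None)
    hsv=cv2.cvtColor(p,cv2.COLOR_RGB2HSV); H,S,V=hsv[...,0],hsv[...,1],hsv[...,2]
    red=(d>0)&((H<6)|(H>174))&(S>150)&(V>60)&(X[...,0]>.42)&(X[...,0]<.56)&(abs(X[...,1])<.12)
    q=X[red&(X[...,2]>.098)&(X[...,2]<.112)]
    if len(q)>3: print(c,"post",len(q),cv2.minEnclosingCircle(q[:,:2].astype(np.float32)))
    m=red&(X[...,2]>.07)&(X[...,2]<.084)&(X[...,1]<-.035); q=X[m]
    if len(q)>3: print(c,"pivot",len(q),cv2.minEnclosingCircle(q[:,:2].astype(np.float32)))
E
```

```text
[0.47509417 0.01716875 0.106     ] pivot~ [ 0.46311084 -0.05355426  0.0785    ]
wrist post 147 ((0.47269439697265625, 0.01757146790623665), 0.00524330697953701)
wrist pivot 371 ((0.46470457315444946, -0.04802243411540985), 0.014758564531803131)
top post 34 ((0.47534096240997314, 0.016914792358875275), 0.00700564868748188)
top pivot 92 ((0.46510177850723267, -0.048491958528757095), 0.014348480850458145)
```

```bash
cat > go.py <<'E'
from h import *
import sys
def rel(t,bear):
    s=read_state(); R=np.array(s["tcp_rot"]);P=np.array(s["position"])
    b=np.degrees(np.arctan2(R[1,0],R[0,0]))
    print("shift",(R.T@(np.array(t)-P)).round(4),"turn z",round(-(bear-b),2),"pos",P.round(4),"t",s["time_s"])
E
python3 -c "
from go import *
rel([.4748,.017,.18],-43)"
```

```text
shift [-0.1603  0.0497  0.05  ] turn z -54.94 pos [ 0.502  -0.1487  0.2297] t 12.525
```

```bash
python3 -m jog '-0.16 0.05 0.02 0 0 -55 0.37;-0.16 0.05 0.04 0 0 -55 0.37;-0.16 0.05 0.05 0 0 -55 0.37;-0.16 0.05 0.05 0 0 -55 0.37;-0.16 0.05 0.05 0 0 -55 0.37;-0.16 0.05 0.05 0 0 -55 0.37;-0.16 0.05 0.05 0 0 -55 0.37;-0.16 0.05 0.05 0 0 -55 0.37';python3 -c "
from go import *
rel([.4748,.017,.104],-43)"; python3 - <<'E'
from h import *
s=read_state();p,d=capture("wrist"); cv2.imwrite("pics/w5.png",p[:,:,::-1])
X=cloud("wrist",d,(np.array(s["tcp_rot"]),np.array(s["position"])))
hsv=cv2.cvtColor(p,cv2.COLOR_RGB2HSV); H,S,V=hsv[...,0],hsv[...,1],hsv[...,2]
red=(d>0)&((H<6)|(H>174))&(S>150)&(V>60)&(X[...,0]>.42)&(X[...,0]<.56)&(abs(X[...,1])<.12)
q=X[red&(X[...,2]>.098)&(X[...,2]<.112)]
print(len(q),cv2.minEnclosingCircle(q[:,:2].astype(np.float32)) if len(q) else 0)
E
```

```text
time_s: 13.52
position: [0.4754, 0.0161, 0.1809]
tcp_rot: [[0.731, -0.683, -0.0], [-0.683, -0.731, 0.0], [-0.0, 0.0, -1.0]]
force: [-1.0, 0.1, 0.1]
opening: 0.368
shift [-0.001  -0.0003  0.0769] turn z -0.05 pos [0.4754 0.0161 0.1809] t 13.525
282 ((0.4752609431743622, 0.018850915133953094), 0.007317602168768644)
```

View pics/w5.png

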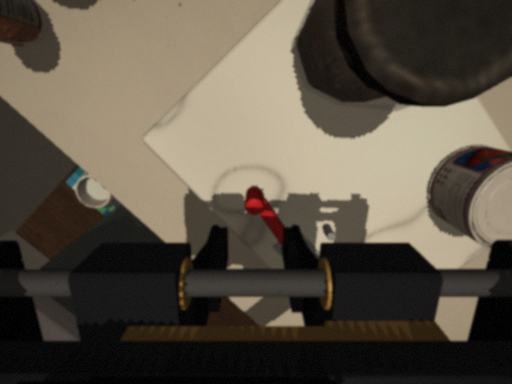

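```bash
python3 -m jog '-0.001 -0.001 0.03 0 0 0 0.37;-0.001 -0.001 0.05 0 0 0 0.37;-0.001 -0.001 0.066 0 0 0 0.37;-0.001 -0.001 0.076 0 0 0 0.37;-0.001 -0.001 0.076 0 0 0 0.37;-0.001 -0.001 0.076 0 0 0 0.37'; python3 - <<'E'
from h import *
s=read_state(); R=np.array(s["tcp_rot"]);P=np.array(s["position"]); 
piv=np.array([.4643,-.0525]); xt=R[:2,0]
# desired TCP(theta)= piv+.07*u(bearing)+ .0085*xt
for b in np.arange(81,5,-6):
    a=np.radians(b); t=np.r_[piv+.07*np.array([np.cos(a),np.sin(a)])+.0085*xt,P[2]]
    print(b,(R.T@(t-P)).round(4)[:2])
print(P,(R.T@np.array(s["force"])).round(2))
E
```

```text
time_s: 14.32
position: [0.4757, 0.0176, 0.1055]
tcp_rot: [[0.732, -0.681, 0.001], [-0.681, -0.732, -0.0], [0.001, -0.001, -1.0]]
force: [-0.1, 0.5, 0.1]
opening: 0.368
81 [0.0088 0.001 ]
75 [ 0.0151 -0.0028]
69 [ 0.0217 -0.0059]
63 [ 0.0287 -0.0082]
57 [ 0.0358 -0.0099]
51 [ 0.0431 -0.0108]
45 [ 0.0504 -0.0109]
39 [ 0.0577 -0.0102]
33 [ 0.0649 -0.0088]
27 [ 0.0719 -0.0067]
21 [ 0.0786 -0.0038]
15 [ 0.085  -0.0003]
9 [0.091  0.0039]
[0.47571497 0.01756986 0.10547416] [-0.36 -0.31 -0.12]
```

```bash
python3 -m jog '0.008 0.001 0 0 0 0 0.37;0.0151 -0.0028 0 0 0 0 0.37;0.0217 -0.0059 0 0 0 0 0.37;0.0287 -0.0082 0 0 0 0 0.37;0.0358 -0.0099 0 0 0 0 0.37;0.0431 -0.0108 0 0 0 0 0.37;0.0504 -0.0109 0 0 0 0 0.37;0.0577 -0.0102 0 0 0 0 0.37'; python3 st.py; python3 -m jog '0.0072 0.0014 0 0 0 0 0.37;0.0142 0.0035 0 0 0 0 0.37;0.0209 0.0064 0 0 0 0 0.37'; python3 st.py
```

```text
time_s: 15.32
position: [0.5249, -0.0147, 0.105]
tcp_rot: [[0.732, -0.681, 0.0], [-0.681, -0.732, -0.0], [0.0, 0.0, -1.0]]
force: [-0.4, 1.2, -0.5]
opening: 0.37
t 15.32 pos [ 0.5249 -0.0147  0.105 ] bear -42.94 Ft(tool) [-1.07 -0.63  0.47] Mz 0.002 c_tool [0.0406 0.1365] op 0.37 spd 5.7
time_s: 15.7
position: [0.5357, -0.0336, 0.1051]
tcp_rot: [[0.732, -0.681, 0.0], [-0.681, -0.732, -0.0], [0.0, 0.0, -1.0]]
force: [-0.1, 2.0, 0.2]
opening: 0.372
t 15.7 pos [ 0.5357 -0.0336  0.1051] bear -42.94 Ft(tool) [-1.43 -1.35 -0.18] Mz -0.016 c_tool [0.0198 0.1299] op 0.372 spd 5.0
```

```bash
python3 -m jog '0.0032 0.0017 0 0 0 0 0.37;0.0064 0.0035 0 0 0 0 0.37'|grep force; python3 st.py; python3 -m jog '0.002 0.0013 0 0 0 0 0.37'|grep force; python3 st.py; python3 -m jog '0.002 0.0014 0 0 0 0 0.37'|grep force; python3 st.py
```

```text
force: [-0.6, 2.2, 0.9]
t 15.95 pos [ 0.5377 -0.0403  0.105 ] bear -42.95 Ft(tool) [-1.95 -1.21 -0.94] Mz -0.026 c_tool [0.0138 0.1264] op 0.368 spd 2.7
force: [0.0, 1.4, 0.8]
t 16.07 pos [ 0.5383 -0.0425  0.105 ] bear -42.94 Ft(tool) [-0.92 -1.04 -0.79] Mz -0.022 c_tool [0.0119 0.1252] op 0.373 spd 1.7
force: [-0.5, 1.7, 0.6]
t 16.2 pos [ 0.5388 -0.0448  0.1051] bear -42.93 Ft(tool) [-1.55 -0.88 -0.58] Mz 0.03 c_tool [0.0099 0.1238] op 0.369 spd 1.9
```

```bash
python3 -m jog '0.001 0.0007 0 0 0 0 0.37'>/dev/null; python3 av.py 3; python3 -m jog '0.001 0.0007 0 0 0 0 0.37'>/dev/null; python3 av.py 3; python3 -m jog '0.001 0.0008 0 0 0 0 0.37'>/dev/null; python3 av.py 3
```

```text
t 16.48 ang 0.723 F [-0.55 -0.42  0.39 -0.  ] sd [0.51 0.22 0.32 0.04] z 0.1051 c [0.0088 0.1231]
t 16.75 ang 0.723 F [-1.14 -1.06  0.05 -0.01] sd [0.05 0.21 0.34 0.03] z 0.105 c [0.008  0.1225]
t 17.02 ang 0.724 F [-3.32 -2.11 -1.17 -0.03] sd [0.16 0.53 0.4  0.02] z 0.1049 c [0.0078 0.1217]
```

```bash
python3 -m jog '0.001 0.0008 0 0 0 0 0.37'>/dev/null; python3 av.py 3; python3 -m jog '0.0005 0.0004 0 0 0 0 0.37'>/dev/null; python3 av.py 3
```

```text
t 17.3 ang 0.724 F [-5.8  -3.99 -1.4  -0.05] sd [0.11 0.37 0.4  0.05] z 0.1048 c [0.0078 0.1211]
t 17.57 ang 0.724 F [-6.9  -4.86 -1.85 -0.07] sd [0.11 0.29 0.46 0.03] z 0.1048 c [0.0078 0.1208]
```

```bash
python3 -m jog '-0.004 -0.002 0 0 0 0 0.37;-0.009 -0.003 0 0 0 0 0.37;-0.009 -0.003 0 0 0 0 0.37'|grep -E "force|pos"; python3 av.py 2; python3 -m jog '-0.009 -0.003 -0.02 0 0 0 0.37'>/dev/null; python3 -m jog '0 0 -0.03 0 0 0 0.37;0 0 -0.08 0 0 0 0.37;0 0 -0.12 0 0 0 0.37;0 0 -0.12 0 0 0 0.37'|grep -E "force|pos"
```

```text
position: [0.5354, -0.0421, 0.1052]
force: [-0.2, 0.0, 0.1]
t 18.05 ang 0.723 F [-0.32  0.12  0.53  0.01] sd [0.23 0.12 0.16 0.01] z 0.1052 c [0.0139 0.1235]
position: [0.5332, -0.0345, 0.2486]
force: [-0.6, 0.9, -0.5]
```

The lift row repeated the back-off shift by mistake, so the front finger may have brushed the lever post. I'll clear the view and check the lever.

```bash
python3 -c "
from go import *
rel([.40,-.30,.27],-43)"; python3 -m jog '0.06 0.2 -0.02 0 0 0 0.37;0.06 0.23 -0.02 0 0 0 0.37;0.06 0.23 -0.02 0 0 0 0.37;0.06 0.23 -0.02 0 0 0 0.37;0.06 0.23 -0.02 0 0 0 0.37;0.06 0.23 -0.02 0 0 0 0.37'; python3 - <<'E'
from h import *
for c in ["top","scene"]:
    p,d=capture(c); X=cloud(c,d); cv2.imwrite(f"pics/{c}6.png",cv2.resize(p[130:290,220:400,::-1] if c=="top" else p[180:350,160:330,::-1],None,fx=4,fy=4,interpolation=cv2.INTER_CUBIC))
    hsv=cv2.cvtColor(p,cv2.COLOR_RGB2HSV); H,S,V=hsv[...,0],hsv[...,1],hsv[...,2]
    red=(d>0)&((H<6)|(H>174))&(S>150)&(V>60)&(X[...,0]>.42)&(X[...,0]<.56)&(abs(X[...,1])<.12)
    q=X[red&(X[...,2]>.098)&(X[...,2]<.112)]
    if len(q)>3:
        (a,b),r=cv2.minEnclosingCircle(q[:,:2].astype(np.float32)); print(c,a,b,r,"bearing",np.degrees(np.arctan2(b+.0525,a-.4643)))
    reg=(d>0)&(X[...,0]>.38)&(X[...,0]<.7)&(X[...,1]>-.25)&(X[...,1]<.2)
    q=X[reg&(abs(X[...,2]-.058)<.008)&(V>100)]; print(cv2.minAreaRect(q[:,:2].astype(np.float32)), np.median(q[:,2]))
    b=reg&(H>100)&(H<130)&(S>120)&(X[...,2]>.12); q=X[b]
    if len(q)>3: print("blue",cv2.minEnclosingCircle(q[:,:2].astype(np.float32)),np.percentile(q[:,2],90))
E
```

```text
shift [ 0.0836  0.285  -0.0218] turn z 0.06 pos [ 0.5332 -0.0345  0.2486] t 18.675
time_s: 19.42
position: [0.4175, -0.2423, 0.2641]
tcp_rot: [[0.731, -0.682, -0.001], [-0.682, -0.731, 0.002], [-0.002, -0.001, -1.0]]
force: [0.4, 0.1, -0.0]
opening: 0.369
top 0.5327897667884827 -0.041090160608291626 0.0064918664284050465 bearing 9.458153317500798
((0.5505880117416382, -0.0346352756023407), (0.30015796422958374, 0.2407558262348175), 88.77001190185547) 0.05804267739009311
blue ((0.4444185495376587, -0.18613222241401672), 0.07428181916475296) 0.41034967614528445
scene 0.5332690477371216 -0.04466715827584267 0.005571630783379078 bearing 6.479341905483171
((0.5362037420272827, -0.03388121724128723), (0.30246537923812866, 0.21421869099140167), 89.27175903320312) 0.05816133552324976
blue ((0.47907906770706177, -0.18629103899002075), 0.05019241198897362) 0.12951423740056384
```

View pics/top6.png

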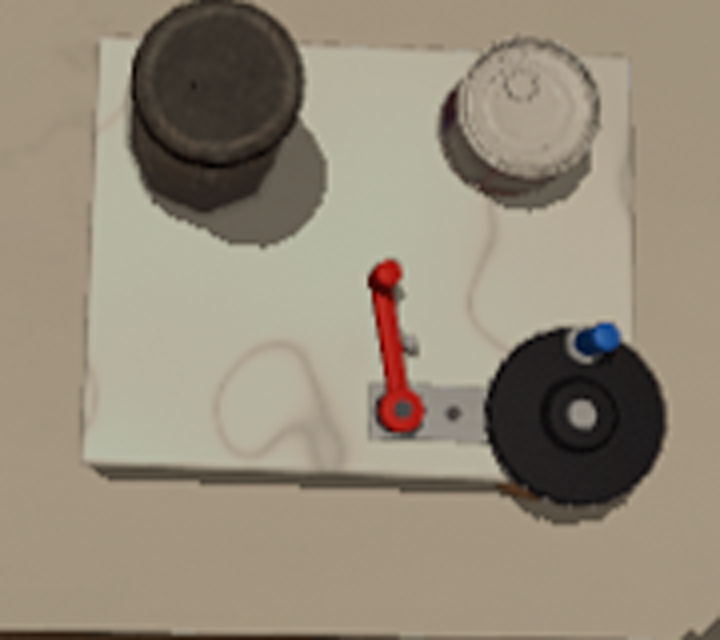

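View pics/scene6.png

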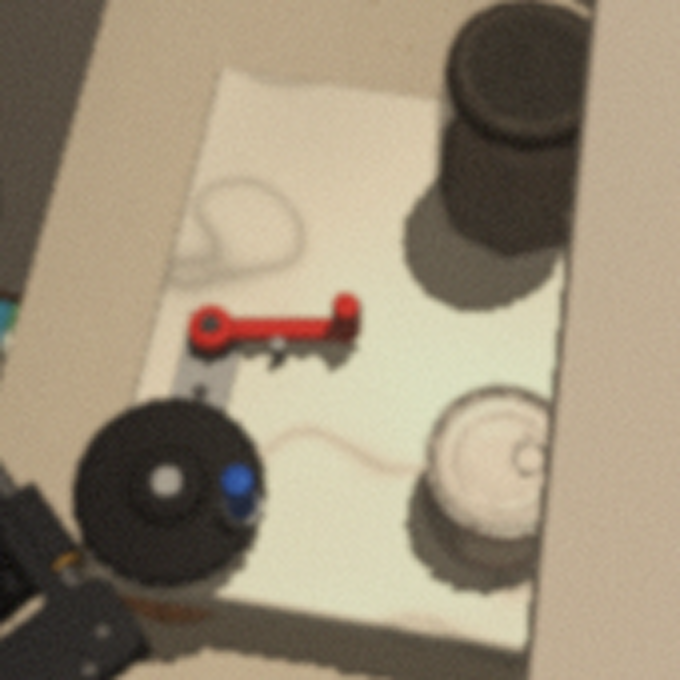

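```bash
python3 -m jog '0 0 0 0 0 0 0.37;0 0 0 0 0 0 0.37;0 0 0 0 0 0 0.37;0 0 0 0 0 0 0.37'|grep -E "time|force"; python3 -c "
from rig import *
print(hand_in())"
```

```text
time_s: 20.02
force: [-0.5, 0.2, 0.1]
the job is handed in; nothing more can be done
None
```

I turned the handwheel clockwise by its blue grip, let go of it, and then swung the red lever to its stop. I handed the job in at about 20 s.

- **Foot load:** I turned the wheel about 1.68 rad. The push force began to rise at about 1.45 rad, which puts the foot at roughly 10 N (a kilogram). This is worked out from the turn past contact and the sole's stiffness, not weighed. The push rose by about 4 N over that stretch, which fits. The wheel dropped about 7 mm, which also fits.
- **Lever:** It met a hard stop, with the push going from about 1 N to 7 N with almost no further travel. The last top and scene pictures show it against the peg at a bearing of 6.5 and 9.5 degrees, against 8.5 expected. The two views differ by 3 degrees, which I take as measurement error.
- **Slip on release:** I repeated a back-off shift while lifting off the lever. By the measured positions the finger cleared the post by about 2 mm, and the forces showed no contact.
- **Stand:** The stand's measured position changed by under 1 mm and its angle by under 0.1 degree (top view). The jar and tin on it look undisturbed in the pictures. I did not re-measure them, or look again at the tall tin and spice jar beside it.
- **Robot:** The arm ended clear of everything, with no force on the wrist beyond sensor noise.

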